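# Gauge the air gap of a speed-pickup test stand

### The arm

A 6-joint arm with a two-finger parallel gripper is mounted at the origin on the work surface. World frame = base frame: x ahead of the robot, y to its left, z up, the work surface at z = 0. Lengths are in m, angles in rad, forces in N, time in s.
With the tool pointing down it reaches from about 0.35 to 0.775 m from the base axis. Payload 7.3 kg.
Tool frame: the origin (TCP) lies midway between the tips of the shut fingers; the grasp point (between the pads) lies 19 mm behind it; z points along the fingers, y is the line along which they close (so a half turn about z gives the same grasp; the last joint's range is limited). The gripper opens to 92 mm and grips with 3 to 60 N. Pads are 19 mm wide; open, the fingers measure 130 mm over their backs; the gripper's body (75 mm by 190 mm) begins 47 mm behind the grasp point.
Start: joints at [-1.437, 0.342, 1.524, -0, 1.275, -0.146], TCP at [0.145, -0.505, 0.227] pointing down, gripper open.
Joint ranges: [-2.53, 2.53], [-0.77, 2.02], [0.04, 2.7], [-1, 4.14], [0.28, 2.66], [-3.11, 3.11]. Speed limits (rad/s): [2.57, 2.57, 3.14, 3.14, 3.14, 3.14].

### API

Orientations are given as a unit quaternion [x, y, z, w].
In Python, from station import bot gives the robot as it stands. The module is installed in compiled form; this text tells all that it offers.
- The arm moves only by the tool step_arm, never from a script. Its argument "plan" is a list of rows, each a list of 7 numbers: the shift along the tool's x, y, z scaled (see below), then the turn, a rotation vector about the tool's x, y, z scaled (see below), then the opening, from -1 (shut) to 1 (fully open), so that 0 is half open. In form: [[dx, dy, dz, ax, ay, az, jaw], ...]. A call has 1 to 5 rows; each row is the pose to reach, as a shift and turn from the pose commanded when the call began, along the tool's axes at that moment; what a row does not reach only later rows make up. The controller multiplies each number of a shift by 30 cm and each number of a turn by 2 rad. A row lasts 1/10 s, in which the tool goes at most 50 mm and 8.59 degrees, less where a joint would pass 70% of its speed; a pose out of reach is approached as far as the arm can. A call with a number of a shift or a turn outside -1 to 1 is refused whole. A call with a gripper value outside its range is refused whole. The fingers move at their own pace and stop on an object; "grip_force" is the grip in N (left out, the last holds). Time passes only in rows, so rows that repeat a pose let the fingers close. It gives the time, the measured TCP pose, the force, the opening and the grip force at its end, in the units of the state.
- bot.get_state(): the state, without advancing time (a new reading comes with each control period).
- bot.grab_frame(name): name is "side" or "top"; returns a dict with "img" (480x640x3 uint8, red, green, blue), "mtx" (3x3 intrinsics, pixels), "D" ([k1, k2, p1, p2, k3] as OpenCV has them; the pictures are not rectified), "R" (3x3) and "t" (3): a world point X has camera coordinates R X + t. Camera axes: x right, y down, z forward; pixel columns grow to the right and rows downward; lengths in m; the calibration is good to about 2 mm. A picture is of the moment at which its call begins. There is no depth.
- bot.sign_off(): hands the job in; it is judged then, once.
The state is a dict: "time": time; "joints": joint angles; "qd": joint speeds; "tau": joint torques, N m; "tool_pos": TCP position; "ee_rot": TCP orientation; "ft_force": force on the tool from outside, world axes, zero at the start; "moment": the same for the moment, N m; "gripper_width": opening from 0.0 (shut) to 1.0 (fully open); "grip_force": force on a finger pad.
Only numpy, scipy, OpenCV 4.12 (cv2) and the standard library are available. Lean on these libraries where they do the work, as an engineer would, in place of code of your own. Each camera call takes 0.05 s, during which the arm holds its last target. There are 200 camera calls.

### The job

Turn the test stand's rotor by its black hub until the yellow-marked target plate squarely faces the blue sensor head, then take the red-handled taper gauge out of its rack and slide it upright, blade faces flat to the two plates, down into the middle of the gap between target plate and sensor head until it drags snugly on both; do not jam it. Finish while still gripping the gauge, held still at that depth so that the gap can be read; leave the boards and the jar on the bench alone.

Things in the scene. Friction and masses are not known exactly. Their poses are not given: they have to be found in the camera images.
- rotor (a joint): angle of the rotor about its upright axis (rad): 0 when the target plate squarely faces the sensor head, growing counter-clockwise seen from above; it starts between 0.5 and 1.4, turns freely against light friction (0.04 N m) and stays where it is left
- hub_grip (a point): centre of the rotor's black hand hub, a plain upright cylinder 32 mm in diameter and 26 mm high on top of the 62 mm aluminium drum, on the rotor axis; this point is 13 mm above the drum's top and 13 mm below the hub's top, 105 mm above the bench. z up; its y axis points from the axis to the target plate and turns with the rotor
- stand: test stand: aluminium base plate 100 x 160 x 12 mm with bearing, fixed to the bench, carrying the rotor; origin on the rotor axis at bench level, z up, y pointing from the rotor axis to the sensor head. The drum spans 42 to 92 mm above the bench
- target_face (a point): middle of the top of the outer face of the steel target plate bolted to the drum's side, 36 mm from the rotor axis, 92 mm above the bench; y is the face's outward normal, turning with the rotor. The plate is 24 mm wide, 6 mm thick, 40 mm high (from 52 to 92 mm above the bench), its upper edge yellow and rounded (3 mm radius); a yellow stripe on the drum's top runs to it
- head: inductive sensor head: black block 40 x 40 x 40 mm with a blue sensing face, on a steel angle bracket, fixed; origin 80 mm below the top edge of the sensing face, 12 mm above the bench; z up, y points away from the rotor (the face looks along -y)
- head_face (a point): middle of the top edge (3 mm radius) of the blue sensing face, 92 mm above the bench, level with the target plate's top; y points away from the rotor, x along the gap. With the rotor at 0 the gap between this face and the target face is 4 to 6.5 mm wide (differs each time), open above and below, free for 78 mm below its mouth
- gauge: taper gauge, 90 g (give or take 30 per cent): red handle 24 mm (x) by 12 mm (y) by 44 mm high, the origin at the handle's centre; below it a steel neck 12 by 8 by 15 mm, then the blade. Stands upright in the rack with the handle's underside on the rack's top; z up, y across the blade's thickness
- gauge_tip (a point): middle of the blade's lower end, 117 mm below the handle's centre; axes as the gauge's. Blade 12 mm wide (x), 80 mm long, thickness (y) tapering evenly on both faces from 1.5 mm at the tip to 8.2 mm at the neck (1 mm per 12 mm of length): it starts to drag with the tip 33 to 66 mm below the gap's mouth; each further mm takes about 3 N more push; 5 to 10 N is snug
- rack: wooden gauge rack, fixed, 60 mm (x) by 170 mm (y), slotted top plate 100 mm above the bench; two small screwdriver handles 25 mm high stand in it at y = -55 mm. Origin at the centre of its foot, z up
- rack_slot (a point): middle of the top of the slot (16 by 12 mm) in which the gauge stands, 100 mm above the bench, 30 mm along y from the rack's centre
- relay_board: red circuit board 74 x 52 mm with four blue relays, 21 mm high, lying loose on the bench; origin under its centre
- supply_board: green circuit board 50 x 70 mm with two black capacitors, 33 mm high, lying loose on the bench; origin under its centre
- screw_jar: small amber jar with a white cap, 48 mm in diameter and 52 mm high, loose on the bench; origin under its centre

How it is judged:
By the outcome, as a careful person would: the job done as asked, in the order asked, and still so for the second after the job is handed in, while the arm keeps its last pose, push and grip.
It also fails if it takes over 69 s, if anything falls off the work surface, if the arm or the gripper's body presses on something with over 40 N, if the wrist force passes 120 N, or if a joint passes its speed limit or range.

## Working session

There is one attempt and no reset: what is moved stays moved. The work goes in short steps, Python scripts to look and compute and a tool call to move; the robot and the scene stay as the last step left them, time stands still between calls to the robot, and variables do not carry over. Pictures are saved under pics/ and viewed, at most 12 in all, crops included, and the job is handed in when it is done.

Besides the shell and the picture viewer there is one more tool, called after ">>>" as name([rows], argument=value, ...), one row to a line, values as JSON. step_arm: Moves the arm, as the interface text tells. Its arguments: {"type":"object","properties":{"plan":{"type":"array","items":{"type":"array","items":{"type":"number"}}},"grip_force":{"type":"number"}},"required":["plan"]}

```bash
mkdir -p pics; cat > h.py <<'E'
import numpy as np, cv2, pickle
from station import bot
def grab(n,tag):
    f=bot.grab_frame(n); pickle.dump(f,open(f'{tag}.pkl','wb'))
    cv2.imwrite(f'pics/{tag}.png',f['img'][:,:,::-1]); return f
def load(tag): return pickle.load(open(f'{tag}.pkl','rb'))
def crop(tag,x0,y0,x1,y1,s,out):
    f=load(tag); im=f['img'][y0:y1,x0:x1,::-1]
    cv2.imwrite(f'pics/{out}.png',cv2.resize(im,None,fx=s,fy=s,interpolation=cv2.INTER_CUBIC))
def onz(f,px,z):
    p=cv2.undistortPoints(np.array([[px]],float),f['mtx'],f['D'])[0,0]
    d=f['R'].T@np.array([p[0],p[1],1]); c=-f['R'].T@f['t']
    return c+d*(z-c[2])/d[2]
def proj(f,X):
    return cv2.projectPoints(np.array(X,float).reshape(-1,1,3),cv2.Rodrigues(f['R'])[0],f['t'].reshape(3,1),f['mtx'],f['D'])[0].reshape(-1,2)
def tri(fa,pa,fb,pb):
    A=[];b=[]
    for f,p in((fa,pa),(fb,pb)):
        q=cv2.undistortPoints(np.array([[p]],float),f['mtx'],f['D'])[0,0]
        for i in(0,1):
            A.append(f['R'][i]-q[i]*f['R'][2]); b.append(q[i]*f['t'][2]-f['t'][i])
    return np.linalg.lstsq(np.array(A),np.array(b),rcond=None)[0]
E
python3 -c "
from h import *
for n in('top','side'):
    f=grab(n,n+'0'); print(n,-f['R'].T@f['t'],f['R'][2],f['mtx'][0,0])
s=bot.get_state();print({k:np.round(v,3) for k,v in s.items()})"
```

```text
top [ 0.4459314  -0.00473593  0.73631003] [ 0.20163557  0.03643103 -0.97878285] 447.09292800674274
side [ 0.49933045 -0.47598897  0.71006653] [ 0.09390822  0.61279074 -0.78464562] 543.630862874995
{'time': np.float64(0.1), 'joints': array([-1.437,  0.343,  1.525,  0.   ,  1.275, -0.146]), 'qd': array([-0.001, -0.   , -0.001,  0.002, -0.001, -0.001]), 'tau': array([ 2.0000e-03, -4.3200e+01, -2.4469e+01,  7.2000e-02,  5.3000e-02,
       -0.0000e+00]), 'tool_pos': array([ 0.145, -0.504,  0.226]), 'ee_rot': array([ 0.99 ,  0.139,  0.   , -0.001]), 'ft_force': array([ 0.226, -0.235, -0.232]), 'moment': array([ 0.004,  0.013, -0.022]), 'grip_force': np.float64(0.0), 'gripper_width': np.float64(0.998)}
```

View pics/top0.png

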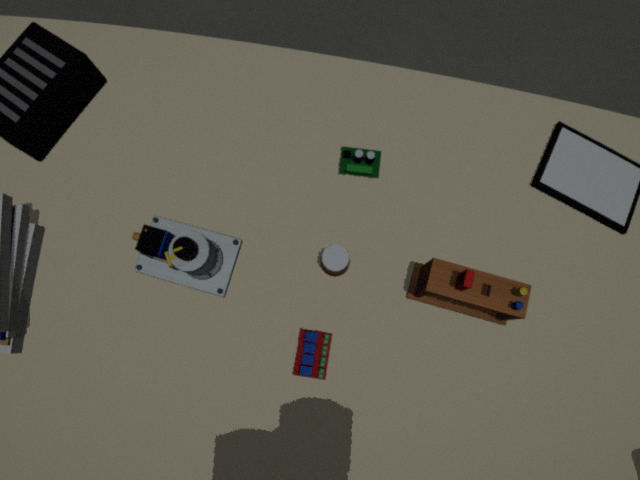

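View pics/side0.png

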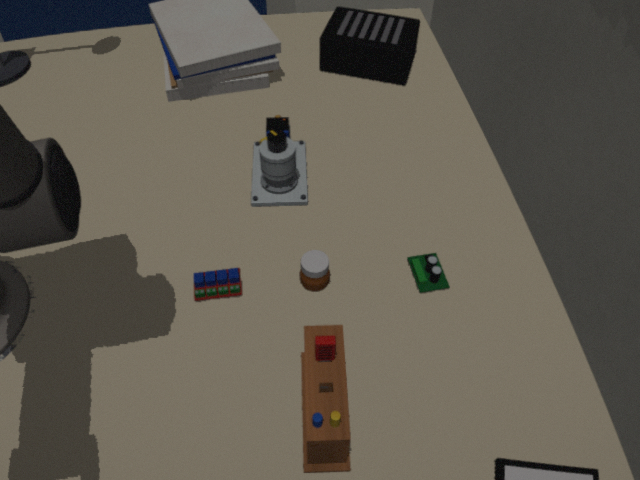

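```bash
python3 -c "
from h import *
def c(tag,x0,y0,w,h,s):
    im=load(tag)['img'][y0:y0+h,x0:x0+w,::-1]
    im=np.clip(im*1.8,0,255).astype(np.uint8)
    return cv2.resize(im,None,fx=s,fy=s,interpolation=cv2.INTER_CUBIC)
a=np.hstack([c('top0',130,210,80,100,5),c('side0',240,110,80,100,5)])
cv2.imwrite('pics/a.png',a)
b=np.hstack([c('top0',400,250,140,80,4)[:, :],]); 
r=c('side0',295,320,60,150,4)
p=np.zeros((600,800,3),np.uint8);p[:320,:560]=b;p[:600,560:800]=r
cv2.imwrite('pics/b.png',p)"
```

```text
(no output)
```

View pics/a.png

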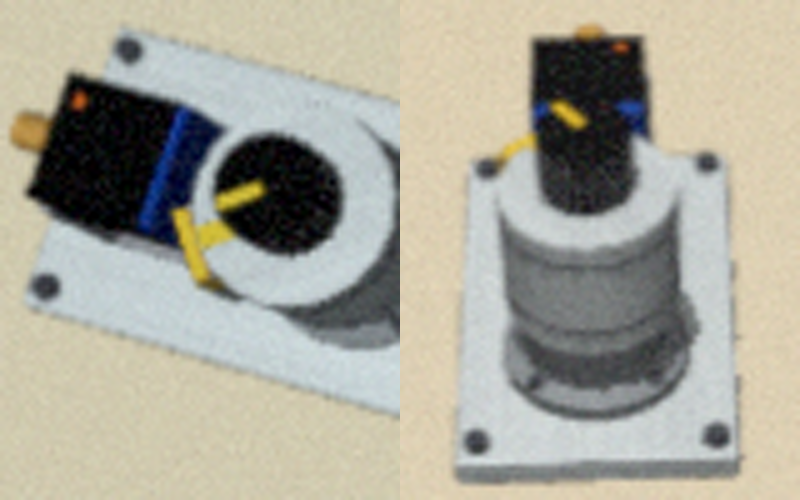

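View pics/b.png

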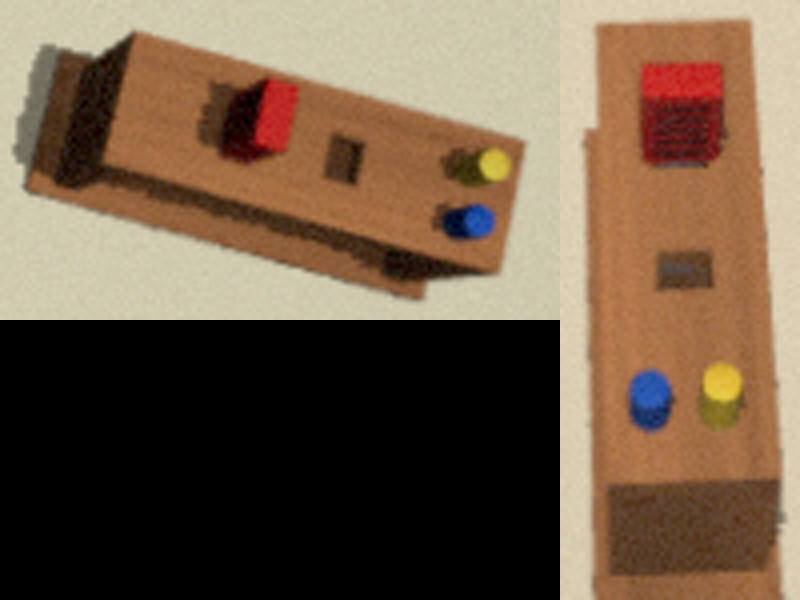

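```bash
python3 -c "
from h import *
T=load('top0');S=load('side0')
A=lambda u,v:(130+u/5-.4,210+v/5-.4)
As=lambda u,v:(240+(u-400)/5-.4,110+v/5-.4)
B=lambda u,v:(400+u/4-.4,250+v/4-.4)
Bs=lambda u,v:(295+(u-560)/4-.4,320+v/4-.4)
p=lambda n,x:print(n,np.round(x,4))
for n,q in dict(s1=A(128,48),s2=A(45,287),s3=(236,241),s4=(220,291)).items(): p('T'+n,onz(T,q,.012))
for n,q in dict(s1=As(708,162),s2=As(487,167),s3=As(716,435),s4=As(477,442)).items(): p('S'+n,onz(S,q,.012))
p('hubtop',onz(T,A(280,193),.118)); p('drumtop',onz(T,A(295,207),.092))
p('drumtop S',onz(S,As(591,192),.092))
for q in((183,105),(140,228),(192,110),(152,235)): p('face',onz(T,A(*q),.092))
for q in((177,210),(202,283),(188,208),(216,280)): p('plate',onz(T,A(*q),.092))
p('stripe hub',onz(T,A(262,186),.118));p('stripe hub',onz(T,A(218,204),.118))
for q in((135,32),(525,142),(498,272),(103,163),(345,159)): p('rackT',onz(T,B(*q),.1))
for q in((597,24),(750,20),(779,480),(607,486),(685,270)): p('rackS',onz(S,Bs(*q),.1))
for q in((270,80),(298,88),(287,152),(256,145)): p('hT',onz(T,B(*q),.144))
for q in((643,65),(721,65),(721,98),(643,98)): p('hS',onz(S,Bs(*q),.144))
"
```

```text
Ts1 [0.5763 0.3177 0.012 ]
Ts2 [0.4915 0.324  0.012 ]
Ts3 [0.5658 0.1723 0.012 ]
Ts4 [0.4797 0.1792 0.012 ]
Ss1 [0.5741 0.3212 0.012 ]
Ss2 [0.4892 0.3284 0.012 ]
Ss3 [0.5618 0.1771 0.012 ]
Ss4 [0.4781 0.1836 0.012 ]
hubtop [0.5243 0.2152 0.118 ]
drumtop [0.5244 0.219  0.092 ]
drumtop S [0.5247 0.2192 0.092 ]
face [0.548  0.2606 0.092 ]
face [0.5092 0.2637 0.092 ]
face [0.5471 0.2574 0.092 ]
face [0.5079 0.2595 0.092 ]
plate [0.5167 0.254  0.092 ]
plate [0.4969 0.2408 0.092 ]
plate [0.5179 0.2508 0.092 ]
plate [0.4986 0.2369 0.092 ]
stripe hub [0.5253 0.2209 0.118 ]
stripe hub [0.5178 0.2322 0.118 ]
rackT [ 0.5813 -0.136   0.1   ]
rackT [ 0.5679 -0.2846  0.1   ]
rackT [ 0.5192 -0.2797  0.1   ]
rackT [ 0.5321 -0.1315  0.1   ]
rackT [ 0.5496 -0.2185  0.1   ]
rackS [ 0.5308 -0.1298  0.1   ]
rackS [ 0.5797 -0.1342  0.1   ]
rackS [ 0.5654 -0.2838  0.1   ]
rackS [ 0.5169 -0.2794  0.1   ]
rackS [ 0.5475 -0.2168  0.1   ]
hT [ 0.5643 -0.1748  0.144 ]
hT [ 0.5634 -0.1847  0.144 ]
hT [ 0.5411 -0.1837  0.144 ]
hT [ 0.5416 -0.173   0.144 ]
hS [ 0.5404 -0.1701  0.144 ]
hS [ 0.5632 -0.1729  0.144 ]
hS [ 0.5616 -0.1836  0.144 ]
hS [ 0.5391 -0.1809  0.144 ]
```

```bash
cat > g.py <<'E'
import sys
from h import *
from scipy.spatial.transform import Rotation as Ro
# usage: g.py x y z yawdeg [last yaw...] -> plan numbers from current pose
x,y,z,a=map(float,sys.argv[1:5])
s=bot.get_state(); R=Ro.from_quat(s['ee_rot'])
G=Ro.from_euler('z',a,degrees=True)*Ro.from_euler('x',180,degrees=True)
d=R.inv().apply(np.array([x,y,z])-s['tool_pos'])/.3
w=(R.inv()*G).as_rotvec()/2
X=R.as_matrix()
print('plan',np.round(d,4),np.round(w,4),'dist mm',np.linalg.norm(d)*300,'rot deg',np.degrees(np.linalg.norm(w)*2))
print('t',s['time'],'pos',np.round(s['tool_pos'],4),'yaw',np.degrees(np.arctan2(X[1,0],X[0,0])),'F',np.round(s['ft_force'],2),'w',s['gripper_width']*92,'grip',s['grip_force'],'j6',s['joints'][5])
E
python3 g.py 0.42 -0.30 0.24 16; python3 g.py 0.52 0 0.24 16
```

```text
plan [ 1.0691 -0.4012 -0.0455] [-0.0006 -0.0001  0.0003] dist mm 342.8448018566635 rot deg 0.08091399184908918
t 0.1 pos [ 0.145  -0.5042  0.2261] yaw 16.031967344776515 F [ 0.23 -0.24 -0.23] w 91.77041158617277 grip 0.0 j6 -0.14599848309806018
plan [ 1.6657 -1.2702 -0.0442] [-0.0006 -0.0001  0.0003] dist mm 628.5601300541197 rot deg 0.08091399184908918
t 0.1 pos [ 0.145  -0.5042  0.2261] yaw 16.031967344776515 F [ 0.23 -0.24 -0.23] w 91.77041158617277 grip 0.0 j6 -0.14599848309806018
```

>>> step_arm([
  [0.75,-0.28,-0.04,0,0,0,0.3],
  [0.75,-0.28,-0.04,0,0,0,0.3],
  [0.75,-0.28,-0.04,0,0,0,0.3],
  [0.75,-0.28,-0.04,0,0,0,0.3],
  [0.75,-0.28,-0.04,0,0,0,0.3],
])

```text
time: 0.6
tool_pos: [0.3396, -0.3597, 0.2387]
ee_rot: [0.99, 0.14, 0.0, -0.0]
ft_force: [0.3, -0.3, 0.2]
gripper_width: 0.657
grip_force: 0.0
```

>>> step_arm([
  [0.6,-0.6,0,0,0,0,0.3],
  [0.6,-0.6,0,0,0,0,0.3],
  [0.6,-0.6,0,0,0,0,0.3],
  [0.6,-0.6,0,0,0,0,0.3],
  [0.6,-0.6,0,0,0,0,0.3],
])

```text
time: 1.1
tool_pos: [0.4596, -0.141, 0.2385]
ee_rot: [0.99, 0.139, -0.0, -0.0]
ft_force: [1.1, -0.4, 0.3]
gripper_width: 0.651
grip_force: 0.0
```

```bash
python3 g.py 0.5245 0.218 0.2 33
```

```text
plan [ 0.5383 -1.0904  0.1284] [-1.000e-04  2.000e-04 -1.481e-01] dist mm 366.8455597968918 rot deg 16.976058668018172
t 1.1 pos [ 0.4596 -0.141   0.2385] yaw 16.023954076999917 F [ 1.05 -0.39  0.33] w 59.90223000140374 grip 0.0 j6 0.8339742554834002
```

>>> step_arm([
  [0.35,-0.72,0,0,0,-0.148,0.3],
  [0.35,-0.72,0,0,0,-0.148,0.3],
  [0.35,-0.72,0,0,0,-0.148,0.3],
  [0.35,-0.72,0,0,0,-0.148,0.3],
  [0.35,-0.72,0,0,0,-0.148,0.3],
])

```text
time: 1.6
tool_pos: [0.5002, 0.0963, 0.2385]
ee_rot: [0.959, 0.285, -0.0, -0.0]
ft_force: [0.8, -0.3, 1.1]
gripper_width: 0.646
grip_force: 0.0
```

```bash
python3 g.py 0.5245 0.218 0.15 33
```

```text
plan [ 0.2894 -0.2956  0.2949] [-0.0002  0.0002  0.0005] dist mm 152.41023930899902 rot deg 0.06589904205348988
t 1.6 pos [0.5002 0.0963 0.2385] yaw 33.05864928217006 F [ 0.83 -0.27  1.13] w 59.42069912815674 grip 0.0 j6 1.0332566914866343
```

>>> step_arm([
  [0.289,-0.296,0.2,0,0,0,0.3],
  [0.289,-0.296,0.2,0,0,0,0.3],
  [0.289,-0.296,0.295,0,0,0,0.3],
  [0.289,-0.296,0.295,0,0,0,0.3],
  [0.289,-0.296,0.295,0,0,0,0.3],
])

```text
time: 2.1
tool_pos: [0.5238, 0.2156, 0.1486]
ee_rot: [0.959, 0.285, -0.002, 0.0]
ft_force: [0.5, -1.1, 0.5]
gripper_width: 0.644
grip_force: 0.0
```

```bash
python3 g.py 0.5245 0.218 0.098 33; python3 -c "
from h import *
grab('side','side1');grab('top','top1');import cv2
a=load('side1')['img'][80:230,200:350,::-1];b=load('top1')['img'][180:330,120:270,::-1]
cv2.imwrite('pics/c.png',cv2.resize(np.clip(np.hstack([a,b])*1.8,0,255).astype(np.uint8),(800,400),interpolation=2))"
```

```text
plan [ 0.0071 -0.0052  0.1685] [-0.0004  0.0019  0.0008] dist mm 50.627852557249284 rot deg 0.2425945434969282
t 2.1 pos [0.5238 0.2156 0.1486] yaw 33.093540077857305 F [ 0.45 -1.11  0.53] w 59.283833385785414 grip 0.0 j6 1.2487995190056873
```

View pics/c.png

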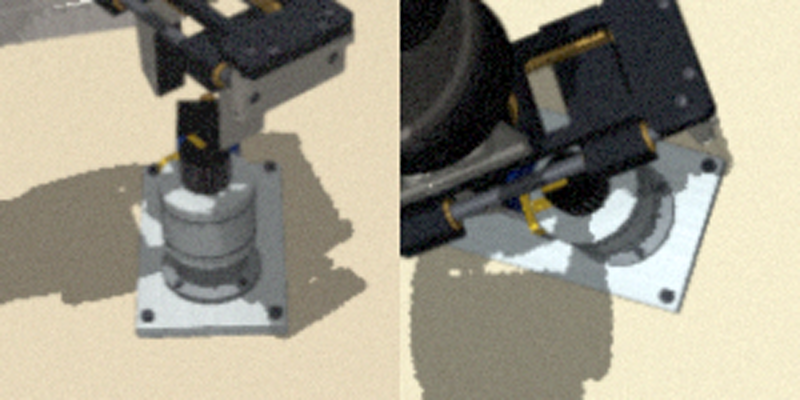

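The gripper sits centred above the hub (black hub at about (585,185) on the right pane, between the fingers). I'll descend and close.

>>> step_arm([
  [0.007,-0.003,0.08,0,0,0,0.3],
  [0.007,-0.003,0.168,0,0,0,0.3],
  [0.007,-0.003,0.168,0,0,0,0.3],
  [0.007,-0.003,0.168,0,0,0,-0.2],
  [0.007,-0.003,0.168,0,0,0,-0.4],
], grip_force=8)

```text
time: 2.7
tool_pos: [0.5274, 0.2168, 0.102]
ee_rot: [0.959, 0.283, 0.002, 0.0]
ft_force: [-0.6, 0.3, 0.3]
gripper_width: 0.528
grip_force: 0.0
```

>>> step_arm([
  [0,0,0,0,0,0,-0.6],
  [0,0,0,0,0,0,-0.6],
  [0,0,0,0,0,0,-0.6],
  [0,0,0,0,0,0,-0.6],
], grip_force=8)

```text
time: 3.1
tool_pos: [0.5247, 0.2208, 0.1015]
ee_rot: [0.959, 0.284, 0.0, -0.003]
ft_force: [-7.6, 14.5, 6.8]
gripper_width: 0.355
grip_force: 8.0
```

```bash
python3 g.py 0.5245 0.218 0.098 -4.5
```

```text
plan [-0.0057  0.0074  0.0116] [-3.000e-03 -3.000e-04  3.271e-01] dist mm 4.47397852633848 rot deg 37.4835767575053
t 3.1 pos [0.5247 0.2208 0.1015] yaw 32.98173884408337 F [-7.57 14.53  6.77] w 32.62818271195955 grip 8.001594543457031 j6 1.2519835175137983
```

>>> step_arm([
  [0,-0.013,0.0,0,0,0,-0.6],
  [0,-0.013,0,0,0,0,-0.6],
  [0,-0.013,0,0,0,0,-0.6],
], grip_force=25)

```text
time: 3.4
tool_pos: [0.5245, 0.2211, 0.1015]
ee_rot: [0.959, 0.284, 0.001, -0.0]
ft_force: [-1.9, 2.3, 8.4]
gripper_width: 0.339
grip_force: 25.0
```

>>> step_arm([
  [0,0,0.0,0,0,0.04,-0.6],
  [0,0,0,0,0,0.1,-0.6],
  [0,0,0,0,0,0.16,-0.6],
  [0,0,0,0,0,0.16,-0.6],
], grip_force=25)

```text
time: 3.8
tool_pos: [0.5246, 0.2209, 0.1015]
ee_rot: [0.992, 0.126, 0.001, -0.0]
ft_force: [-2.2, 2.1, 7.7]
gripper_width: 0.341
grip_force: 25.0
```

```bash
python3 g.py 0.5245 0.219 0.1 -4.5
```

```text
plan [-0.002   0.0059  0.0049] [-0.0005 -0.0013  0.1653] dist mm 2.3772951607529658 rot deg 18.940854022221846
t 3.8 pos [0.5246 0.2209 0.1015] yaw 14.440181302255187 F [-2.24  2.14  7.67] w 31.356847984725302 grip 25.0012144446373 j6 1.5819664715681074
```

>>> step_arm([
  [0,0,0.0,0,0,0.06,-0.6],
  [0,0,0,0,0,0.12,-0.6],
  [0,0,0,0,0,0.164,-0.6],
  [0,0,0,0,0,0.164,-0.6],
  [0,0,0,0,0,0.164,-0.6],
])

```text
time: 4.3
tool_pos: [0.5247, 0.2205, 0.1015]
ee_rot: [0.999, -0.036, 0.001, -0.0]
ft_force: [-2.4, -0.7, 8.0]
gripper_width: 0.344
grip_force: 25.0
```

>>> step_arm([
  [0,0,0,0,0,0,-0.3],
  [0,0,0,0,0,0,0.2],
  [0,0,0,0,0,0,0.3],
  [0,0,-0.15,0,0,0,0.3],
  [0,0,-0.3,0,0,0,0.3],
])

```text
time: 4.8
tool_pos: [0.523, 0.22, 0.1894]
ee_rot: [0.999, -0.036, -0.002, 0.001]
ft_force: [1.5, 1.0, 0.8]
gripper_width: 0.628
grip_force: 0.0
```

```bash
python3 g.py 0.55 -0.01 0.2 -5.2
```

```text
plan [ 0.145   0.7582 -0.0345] [0.0008 0.0019 0.0092] dist mm 231.82100391726183 rot deg 1.0806787940610314
t 4.8 pos [0.523  0.22   0.1894] yaw -4.146639343525967 F [1.51 1.05 0.77] w 57.78905978745294 grip 0.0 j6 1.90653859575562
```

>>> step_arm([
  [0.145,0.78,-0.035,0,0,0.009,0.3],
  [0.145,0.78,-0.035,0,0,0.009,0.3],
  [0.145,0.78,-0.035,0,0,0.009,0.3],
  [0.145,0.78,-0.035,0,0,0.009,0.3],
  [0.145,0.78,-0.035,0,0,0.009,0.3],
])

```text
time: 5.3
tool_pos: [0.5504, -0.0189, 0.2004]
ee_rot: [0.999, -0.046, 0.0, 0.0]
ft_force: [1.9, -0.3, -0.1]
gripper_width: 0.653
grip_force: 0.0
```

```bash
python3 g.py 0.5525 -0.178 0.18 -5.2; python3 -c "
from h import *
grab('side','side2');grab('top','top2');import cv2
a=load('side2')['img'][115:175,240:300,::-1];b=load('top2')['img'][215:275,140:200,::-1]
cv2.imwrite('pics/d.png',cv2.resize(np.clip(np.hstack([b,a])*1.8,0,255).astype(np.uint8),(800,400),interpolation=2))"
```

```text
plan [0.0554 0.5273 0.0683] [ 0.0004 -0.0001 -0.0003] dist mm 160.37308679270734 rot deg 0.05446431219939695
t 5.3 pos [ 0.5504 -0.0189  0.2004] yaw -5.235229309839884 F [ 1.89 -0.27 -0.14] w 60.03675131605613 grip 0.0 j6 1.4892394022977213
```

View pics/d.png

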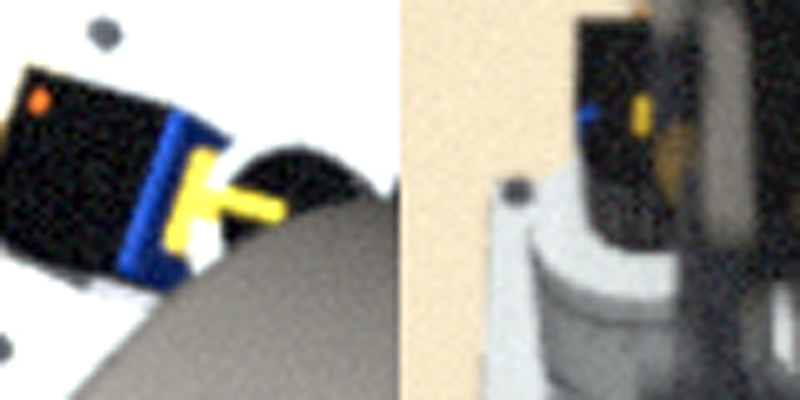

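>>> step_arm([
  [0.055,0.527,0,0,0,0,0.1],
  [0.055,0.527,0,0,0,0,0.1],
  [0.055,0.527,0,0,0,0,0.1],
  [0.055,0.527,0.068,0,0,0,0.1],
  [0.055,0.527,0.068,0,0,0,0.1],
])

```text
time: 5.9
tool_pos: [0.5511, -0.1756, 0.1772]
ee_rot: [0.999, -0.046, -0.002, -0.001]
ft_force: [0.2, 0.1, -0.3]
gripper_width: 0.552
grip_force: 0.0
```

```bash
cat > m.py <<'E'
from h import *
import sys
T=load(sys.argv[1]); im=cv2.resize(T['img'],None,fx=4,fy=4,interpolation=cv2.INTER_CUBIC).astype(float)
r,g,b=im[...,0],im[...,1],im[...,2]
yel=(r>90)&(g>70)&(b<.45*r); blu=(b>55)&(b>2.0*r)
W=np.zeros(yel.shape,bool);W[4*205:4*300,4*140:4*200]=1
def line(m,z,sel=None):
    v,u=np.nonzero(m&W); P=np.array([onz(T,(a/4-.375,c/4-.375),z)[:2] for a,c in zip(u,v)])
    return P
def fit(P):
    c=P.mean(0); _,s,V=np.linalg.svd(P-c,full_matrices=False); d=V[0]*np.sign(V[0][0]); n=np.array([-d[1],d[0]])
    q=(P-c)@V[0]; k=(P-c)@n
    print(len(P),'c',c.round(4),'yaw',np.degrees(np.arctan2(d[1],d[0])).round(2),'len',np.ptp(q).round(4),'thick',np.ptp(k).round(4)); return c,n
Y=line(yel,.092)
e=np.array([np.sin(np.radians(4.5)),np.cos(np.radians(4.5))]); A=np.array([.5244,.219])
h=(Y-A)@e; print('h pct',np.percentile(h,[0,2,50,98,100]).round(4))
P=Y[h>h.max()-.0065]; c,n=fit(P)
Bl=line(blu,.092); print('blue h',np.percentile((Bl-A)@e,[0,2,50,98,100]).round(4)); fit(Bl)
# edge-based: per lateral bin, outer edge of yellow and inner/outer edges of blue
t=np.array([e[1],-e[0]])
def edges(P,lab,lo,hi):
    x=(P-A)@t; hh=(P-A)@e; X=[];mx=[];mn=[]
    for a in np.arange(lo,hi,.0005):
        m=(x>=a)&(x<a+.0005)
        if m.sum()>2: X.append(a);mx.append(hh[m].max());mn.append(hh[m].min())
    for nme,q in(('out',mx),('in',mn)):
        f=np.polyfit(X,q,1); print(lab,nme,'slope deg rel 4.5:',np.degrees(np.arctan(f[0])).round(2),'at x=0:',f[1].round(4))
    print(lab,'x range',x.min().round(4),x.max().round(4))
edges(P,'yel',-.010,.010); edges(Bl,'blu',-.016,.016)
E
python3 g.py 0.5525 -0.178 0.108 -5.2;python3 -c "
from h import *
grab('top','top3')"; python3 m.py top3
```

```text
plan [0.0065 0.0079 0.2307] [-0.0009  0.0025 -0.001 ] dist mm 69.28521575547136 rot deg 0.32596715697605616
t 5.9 pos [ 0.5511 -0.1756  0.1772] yaw -5.3179818989872265 F [ 0.19  0.09 -0.34] w 50.74304749170311 grip 0.0 j6 1.2227244124204768
h pct [0.0119 0.0131 0.0317 0.0358 0.0362]
734 c [0.528  0.2523] yaw -4.51 len 0.023 thick 0.0065
blue h [0.0395 0.0403 0.0425 0.0447 0.045 ]
1131 c [0.5281 0.2613] yaw -4.42 len 0.0381 thick 0.0055
yel out slope deg rel 4.5: 0.45 at x=0: 0.0358
yel in slope deg rel 4.5: -1.23 at x=0: 0.0313
yel x range -0.0107 0.0123
blu out slope deg rel 4.5: -0.39 at x=0: 0.0446
blu in slope deg rel 4.5: 0.19 at x=0: 0.0405
blu x range -0.0186 0.0195
```

>>> step_arm([
  [0,0,0.08,0,0,0,0.1],
  [0,0,0.16,0,0,0,0.0],
  [0,0,0.2,0,0,0,-0.1],
  [0,0,0.231,0,0,0,-0.2],
  [0,0,0.231,0,0,0,-0.2],
])

```text
time: 6.45
tool_pos: [0.5525, -0.174, 0.1102]
ee_rot: [0.999, -0.045, -0.001, -0.0]
ft_force: [0.6, -0.1, -0.7]
gripper_width: 0.407
grip_force: 0.0
```

```bash
python3 g.py 0.552 -0.177 0.108 -5.2; python3 -c "
from h import *
grab('side','side4');grab('top','top4')
a=load('side4')['img'][290:440,250:400,::-1];b=load('top4')['img'][210:360,400:550,::-1]
cv2.imwrite('pics/e.png',cv2.resize(np.clip(np.hstack([b,a])*1.8,0,255).astype(np.uint8),(800,400),interpolation=2))"
```

```text
plan [-0.0008  0.0101  0.0072] [-0.0002  0.0006  0.0009] dist mm 3.736313820899086 rot deg 0.12315585677587258
t 6.45 pos [ 0.5525 -0.174   0.1102] yaw -5.102171282256528 F [ 0.56 -0.13 -0.67] w 37.45330920829068 grip 0.0 j6 1.2224755750368161
```

View pics/e.png

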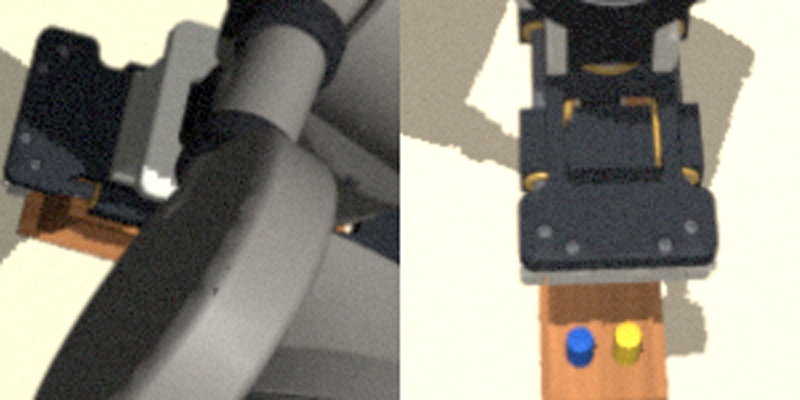

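>>> step_arm([
  [0,0.01,0.005,0,0,0,-0.4],
  [0,0.01,0.005,0,0,0,-0.6],
  [0,0.01,0.005,0,0,0,-0.8],
  [0,0.01,0.005,0,0,0,-1],
  [0,0.01,0.005,0,0,0,-1],
], grip_force=5)

```text
time: 7.05
tool_pos: [0.5524, -0.1782, 0.1094]
ee_rot: [0.999, -0.045, 0.0, 0.0]
ft_force: [0.6, -0.5, 2.5]
gripper_width: 0.13
grip_force: 5.0
```

>>> step_arm([
  [0,0,0,0,0,0,-1],
  [0,0,0,0,0,0,-1],
  [0,0,0,0,0,0,-1],
], grip_force=5)

```text
time: 7.35
tool_pos: [0.5525, -0.1781, 0.1094]
ee_rot: [0.999, -0.045, 0.0, 0.0]
ft_force: [-0.8, -0.3, 3.0]
gripper_width: 0.132
grip_force: 5.0
```

```bash
python3 g.py 0.552 -0.177 0.108 -5.2
```

```text
plan [-0.002  -0.0035  0.0046] [ 0.0002 -0.0002  0.0003] dist mm 1.840888927091755 rot deg 0.04853891757309911
t 7.35 pos [ 0.5525 -0.1781  0.1094] yaw -5.165329170258405 F [-0.8  -0.34  3.02] w 12.134187560812988 grip 4.999877884984016 j6 1.2172714877125368
```

>>> step_arm([
  [0,0,0,0,0,0,-1],
  [0,0,0,0,0,0,-1],
  [0,0,-0.08,0,0,0,-1],
  [0,0,-0.18,0,0,0,-1],
  [0,0,-0.28,0,0,0,-1],
], grip_force=35)

```text
time: 7.85
tool_pos: [0.5518, -0.1776, 0.1931]
ee_rot: [0.999, -0.045, -0.001, -0.001]
ft_force: [0.2, 0.1, -0.9]
gripper_width: 0.132
grip_force: 35.0
```

>>> step_arm([
  [0,0,-0.08,0,0,0,-1],
  [0,0,-0.15,0,0,0,-1],
  [0,0,-0.23,0,0,0,-1],
  [0,0,-0.23,0,0,0,-1],
])

```text
time: 8.25
tool_pos: [0.5535, -0.1784, 0.2649]
ee_rot: [0.999, -0.045, 0.003, 0.001]
ft_force: [0.8, -0.4, -1.2]
gripper_width: 0.132
grip_force: 35.0
```

```bash
python3 g.py 0.528 0.2588 0.26 -4.5
```

```text
plan [-0.2158 -1.4438  0.0128] [ 0.0009 -0.0026 -0.0058] dist mm 437.96556289506725 rot deg 0.7308575492554734
t 8.25 pos [ 0.5535 -0.1784  0.2649] yaw -5.159803970497157 F [ 0.77 -0.38 -1.23] w 12.160097841444134 grip 34.99985933303833 j6 1.2172337012531698
```

>>> step_arm([
  [-0.018,-0.12,0,0,0,0,-1],
  [-0.042,-0.28,0,0,0,0,-1],
  [-0.066,-0.44,0,0,0,0,-1],
  [-0.09,-0.6,0,0,0,-0.006,-1],
  [-0.108,-0.72,0,0,0,-0.006,-1],
])

```text
time: 8.75
tool_pos: [0.5383, 0.0428, 0.2605]
ee_rot: [0.999, -0.038, -0.001, -0.0]
ft_force: [0.5, -0.6, -0.8]
gripper_width: 0.124
grip_force: 35.0
```

>>> step_arm([
  [-0.025,-0.16,0,0,0,0,-1],
  [-0.048,-0.32,0,0,0,0,-1],
  [-0.072,-0.48,0,0,0,0,-1],
  [-0.094,-0.62,0,0,0,0,-1],
  [-0.107,-0.72,0,0,0,0,-1],
])

```text
time: 9.25
tool_pos: [0.523, 0.2606, 0.2602]
ee_rot: [0.999, -0.038, -0.001, 0.0]
ft_force: [0.5, -1.0, -0.5]
gripper_width: 0.132
grip_force: 35.0
```

>>> step_arm([
  [0,0,0,0,0,0,-1],
  [0,0,0,0,0,0,-1],
  [0,0,0,0,0,0,-1],
])

```text
time: 9.55
tool_pos: [0.5243, 0.2568, 0.2612]
ee_rot: [0.999, -0.04, -0.001, 0.001]
ft_force: [-0.0, -0.2, -0.3]
gripper_width: 0.132
grip_force: 35.0
```

```bash
python3 g.py 0.528 0.2588 0.215 -4.5; python3 -c "
from h import *
grab('side','side5');grab('top','top5')
a=load('side5')['img'][90:190,225:325,::-1];b=load('top5')['img'][180:280,110:210,::-1]
cv2.imwrite('pics/f.png',cv2.resize(np.clip(np.hstack([b,a])*1.8,0,255).astype(np.uint8),(800,400),interpolation=2))"
```

```text
plan [ 0.012  -0.0079  0.154 ] [ 0.0006  0.0007 -0.0003] dist mm 46.390109345655794 rot deg 0.10534557748218108
t 9.55 pos [0.5243 0.2568 0.2612] yaw -4.5321933021782215 F [-0.03 -0.15 -0.29] w 12.11563417285375 grip 34.999685883522034 j6 1.974410578516333
```

View pics/f.png

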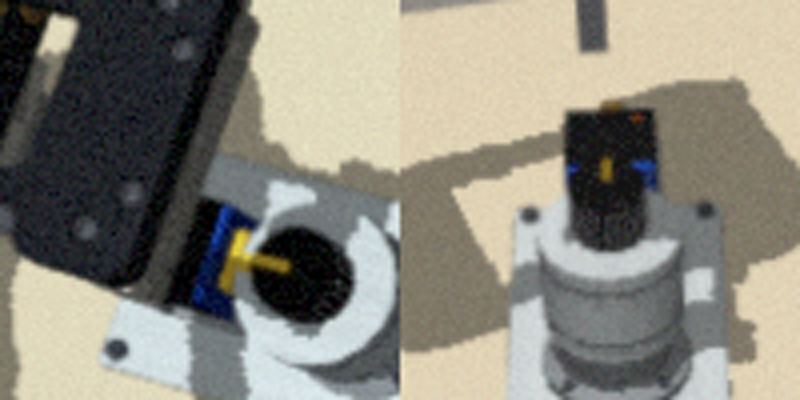

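>>> step_arm([
  [0.01,-0.007,0.07,0,0,0,-1],
  [0.01,-0.007,0.14,0,0,0,-1],
  [0.01,-0.007,0.16,0,0,0,-1],
  [0.01,-0.007,0.16,0,0,0,-1],
  [0.01,-0.007,0.16,0,0,0,-1],
])

```text
time: 10.15
tool_pos: [0.5282, 0.2595, 0.2151]
ee_rot: [0.999, -0.039, 0.001, -0.0]
ft_force: [-0.1, 0.4, -0.8]
gripper_width: 0.128
grip_force: 35.0
```

>>> step_arm([
  [0,0,0,0,0,0,-1],
  [0,0,0,0,0,0,-1],
  [0,0,0,0,0,0,-1],
  [0,0,0,0,0,0,-1],
  [0,0,0,0,0,0,-1],
])

```text
time: 10.65
tool_pos: [0.5276, 0.2598, 0.2142]
ee_rot: [0.999, -0.039, 0.0, -0.0]
ft_force: [0.6, -0.5, -1.6]
gripper_width: 0.132
grip_force: 35.0
```

```bash
python3 g.py 0.5275 0.2588 0.19 -4.5; python3 -c "
from h import *
f=grab('side','side6');grab('top','top6')
a=load('side6')['img'][100:160,245:305,::-1];b=load('top6')['img'][205:265,135:195,::-1]
cv2.imwrite('pics/g.png',cv2.resize(np.clip(np.hstack([b,a])*2.2,0,255).astype(np.uint8),(800,400),interpolation=2))
p=bot.get_state()['tool_pos'];print(proj(f,[p+[0,0,-.1044]]), 'tip z',p[2]-.1044)"
```

```text
plan [-0.0001  0.0034  0.0807] [-0.     -0.0001  0.0002] dist mm 24.219630840918843 rot deg 0.027059567035781662
t 10.65 pos [0.5276 0.2598 0.2142] yaw -4.4757896217543305 F [ 0.59 -0.51 -1.58] w 12.109501886197599 grip 34.999900460243225 j6 1.9762752742899072
[[277.20803217 124.45642525]] tip z 0.1096718388497512
```

View pics/g.png

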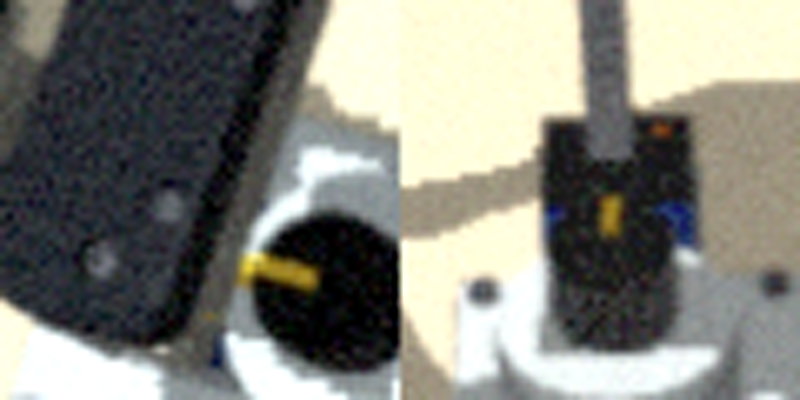

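```bash
python3 -c "
from h import *
S=load('side6')
q=lambda u,v:(245+(u-400)/6.667-.43,100+v/6.667-.43)
A=np.array([.5244,.219]);e=np.array([.0785,.997]);t=np.array([.997,-.0785])
for n,p,z in(('bl',q(555,214),.092),('br',q(678,214),.092),('headbackL',q(545,118),.092),('headbackR',q(693,118),.092),('tip',q(610,158),.1097),('tipL',q(586,158),.1097),('tipR',q(635,158),.1097),('stripe end top',q(611,195),.118),('stripe bot',q(611,237),.118),('hubfront',q(613,352),.092)):
    X=onz(S,p,z);print(n,X.round(4),'h',((X[:2]-A)@e).round(4),'x',((X[:2]-A)@t).round(4))
"
```

```text
bl [0.5106 0.2638 0.092 ] h 0.0436 x -0.0172
br [0.5426 0.2599 0.092 ] h 0.0423 x 0.0149
headbackL [0.5105 0.3039 0.092 ] h 0.0835 x -0.0205
headbackR [0.55   0.2992 0.092 ] h 0.0819 x 0.0192
tip [0.5258 0.2632 0.1097] h 0.0441 x -0.002
tipL [0.5197 0.2639 0.1097] h 0.0444 x -0.0082
tipR [0.5322 0.2624 0.1097] h 0.0439 x 0.0044
stripe end top [0.5246 0.2383 0.118 ] h 0.0193 x -0.0013
stripe bot [0.5234 0.2222 0.118 ] h 0.0031 x -0.0012
hubfront [0.5217 0.2086 0.092 ] h -0.0106 x -0.0019
```

>>> step_arm([
  [0,0.0035,0.03,0,0,0,-1],
  [0,0.0035,0.045,0,0,0,-1],
  [0,0.0035,0.045,0,0,0,-1],
  [0,0.0035,0.045,0,0,0,-1],
  [0,0.0035,0.045,0,0,0,-1],
])

```text
time: 11.25
tool_pos: [0.5276, 0.2588, 0.2007]
ee_rot: [0.999, -0.039, 0.0, -0.0]
ft_force: [-0.9, -0.0, -0.1]
gripper_width: 0.129
grip_force: 35.0
```

```bash
python3 g.py 0.5275 0.2588 0.19 -4.5; python3 -c "
from h import *
f=grab('side','side7')
b=load('side7')['img'][110:150,255:305,::-1]
cv2.imwrite('pics/i.png',cv2.resize(np.clip(b*3.5,0,255).astype(np.uint8),(750,600),interpolation=2))
"
```

```text
plan [-0.0004 -0.0001  0.0357] [-0.     -0.0001  0.0002] dist mm 10.696263576902352 rot deg 0.024301327250587507
t 11.25 pos [0.5276 0.2588 0.2007] yaw -4.481042711243943 F [-0.94 -0.03 -0.15] w 11.873817037707173 grip 34.999791383743286 j6 1.9746249151587165
```

View pics/i.png

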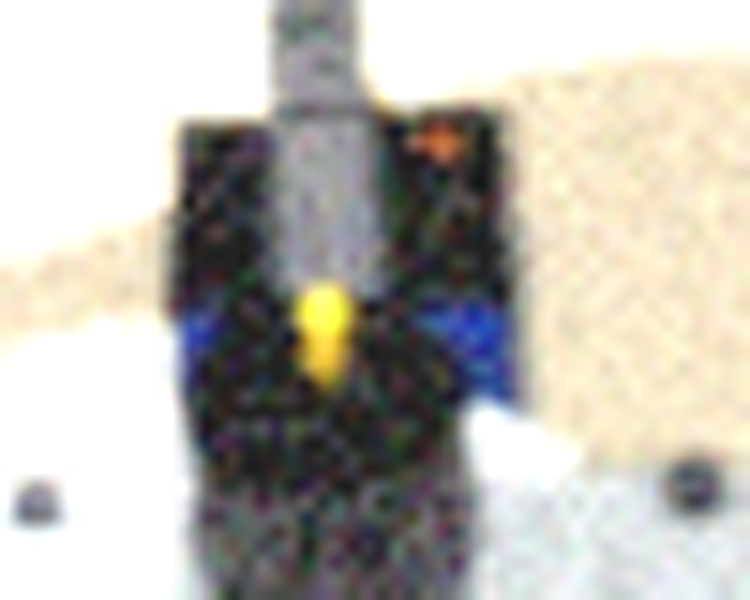

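>>> step_arm([
  [0,0,0.008,0,0,0,-1],
  [0,0,0.016,0,0,0,-1],
  [0,0,0.024,0,0,0,-1],
  [0,0,0.024,0,0,0,-1],
  [0,0,0.024,0,0,0,-1],
])

```text
time: 11.8
tool_pos: [0.5274, 0.2587, 0.1933]
ee_rot: [0.999, -0.039, -0.0, 0.0]
ft_force: [0.5, -0.3, -0.7]
gripper_width: 0.132
grip_force: 35.0
```

>>> step_arm([
  [0,0,0.008,0,0,0,-1],
  [0,0,0.016,0,0,0,-1],
  [0,0,0.016,0,0,0,-1],
])

```text
time: 12.1
tool_pos: [0.5273, 0.2586, 0.1881]
ee_rot: [0.999, -0.039, -0.0, 0.0]
ft_force: [0.0, -0.9, -0.5]
gripper_width: 0.132
grip_force: 35.0
```

>>> step_arm([
  [0,0,0.012,0,0,0,-1],
  [0,0,0.024,0,0,0,-1],
  [0,0,0.036,0,0,0,-1],
  [0,0,0.036,0,0,0,-1],
  [0,0,0.036,0,0,0,-1],
])

```text
time: 12.6
tool_pos: [0.5275, 0.2587, 0.1776]
ee_rot: [0.999, -0.039, -0.0, 0.0]
ft_force: [0.3, 0.4, -1.4]
gripper_width: 0.126
grip_force: 35.0
```

>>> step_arm([
  [0,0,0.01,0,0,0,-1],
  [0,0,0.02,0,0,0,-1],
  [0,0,0.02,0,0,0,-1],
  [0,0,0.02,0,0,0,-1],
])

```text
time: 13.0
tool_pos: [0.5274, 0.2587, 0.1717]
ee_rot: [0.999, -0.039, -0.0, 0.0]
ft_force: [-0.1, -0.0, -1.2]
gripper_width: 0.13
grip_force: 35.0
```

```bash
python3 g.py 0.5275 0.2588 0.16 -4.5; python3 -c "
from station import bot; s=bot.get_state();print(s['moment'])"
```

```text
plan [ 0.0002 -0.0005  0.0389] [0.0001 0.0001 0.0001] dist mm 11.679670035898296 rot deg 0.021782043218706946
t 13.0 pos [0.5274 0.2587 0.1717] yaw -4.483621334533181 F [-0.14 -0.01 -1.21] w 11.9703999790161 grip 34.99988615512848 j6 1.9746437350986927
[ 0.01886651  0.06463031 -0.02507502]
```

>>> step_arm([
  [0,0,0.008,0,0,0,-1],
  [0,0,0.016,0,0,0,-1],
  [0,0,0.016,0,0,0,-1],
  [0,0,0.016,0,0,0,-1],
])

```text
time: 13.4
tool_pos: [0.5274, 0.2587, 0.1669]
ee_rot: [0.999, -0.039, -0.0, 0.0]
ft_force: [-0.2, -0.4, -0.9]
gripper_width: 0.126
grip_force: 35.0
```

>>> step_arm([
  [0,0,0.006,0,0,0,-1],
  [0,0,0.01,0,0,0,-1],
  [0,0,0.01,0,0,0,-1],
  [0,0,0.01,0,0,0,-1],
])

```text
time: 13.8
tool_pos: [0.5274, 0.2586, 0.1639]
ee_rot: [0.999, -0.039, -0.0, 0.0]
ft_force: [-0.7, 0.5, -1.2]
gripper_width: 0.131
grip_force: 35.0
```

>>> step_arm([
  [0,0,0.006,0,0,0,-1],
  [0,0,0.01,0,0,0,-1],
  [0,0,0.01,0,0,0,-1],
  [0,0,0.01,0,0,0,-1],
])

```text
time: 14.2
tool_pos: [0.5275, 0.2585, 0.1608]
ee_rot: [0.999, -0.039, -0.0, 0.0]
ft_force: [0.5, -1.3, -0.7]
gripper_width: 0.13
grip_force: 35.0
```

>>> step_arm([
  [0,0,0.004,0,0,0,-1],
  [0,0,0.007,0,0,0,-1],
  [0,0,0.007,0,0,0,-1],
  [0,0,0.007,0,0,0,-1],
])

```text
time: 14.6
tool_pos: [0.5276, 0.2586, 0.1591]
ee_rot: [0.999, -0.039, 0.0, 0.0]
ft_force: [-0.1, -1.5, 1.3]
gripper_width: 0.129
grip_force: 35.0
```

>>> step_arm([
  [0,0,0.004,0,0,0,-1],
  [0,0,0.007,0,0,0,-1],
  [0,0,0.007,0,0,0,-1],
  [0,0,0.007,0,0,0,-1],
])

```text
time: 15.0
tool_pos: [0.5278, 0.2586, 0.1576]
ee_rot: [0.999, -0.039, 0.001, 0.0]
ft_force: [-0.3, -2.5, 6.2]
gripper_width: 0.132
grip_force: 35.0
```

>>> step_arm([
  [0,0.002,0,0,0,0,-1],
  [0,0.002,0,0,0,0,-1],
  [0,0.002,0,0,0,0,-1],
  [0,0.002,0,0,0,0,-1],
])

```text
time: 15.4
tool_pos: [0.5278, 0.2584, 0.1576]
ee_rot: [0.999, -0.039, 0.001, -0.0]
ft_force: [-0.5, -1.7, 5.5]
gripper_width: 0.127
grip_force: 35.0
```

```bash
python3 g.py 0.5275 0.2588 0.16 -4.5; python3 -c "
from h import *
F=[]
for i in range(6):
    bot.grab_frame('top'); s=bot.get_state(); F.append(np.r_[s['ft_force'],s['moment'],s['tool_pos'],s['ee_rot']])
print(np.mean(F,0).round(4),np.std(F,0)[:3])"
```

```text
plan [-0.001  -0.0011 -0.0079] [-0.0005 -0.0007  0.0002] dist mm 2.4278476408559473 rot deg 0.09805064750854764
t 15.4 pos [0.5278 0.2584 0.1576] yaw -4.481034433476258 F [-0.54 -1.74  5.54] w 11.66994906174951 grip 35.00168323516846 j6 1.9736997490144312
[-7.3310e-01 -1.6478e+00  6.1766e+00 -3.2300e-01  2.1510e-01 -9.0000e-04
  5.2780e-01  2.5840e-01  1.5760e-01  9.9920e-01 -3.9100e-02  7.0000e-04
 -4.0000e-04] [0.51314486 0.31801792 0.38888244]
```

>>> step_arm([
  [0,0.003,0,0,0,0,-1],
  [0,0.003,0,0,0,0,-1],
  [0,0.003,0,0,0,0,-1],
  [0,0.003,0,0,0,0,-1],
])

```text
time: 16.1
tool_pos: [0.5278, 0.2582, 0.1576]
ee_rot: [0.999, -0.039, 0.001, -0.001]
ft_force: [-0.3, 0.9, 5.3]
gripper_width: 0.129
grip_force: 35.0
```

```bash
python3 -c "
from h import *
F=[]
for i in range(8):
    bot.grab_frame('top'); s=bot.get_state(); F.append(np.r_[s['ft_force'],s['moment'],s['tool_pos'],s['ee_rot'],s['gripper_width'],s['time']])
print(np.mean(F,0).round(4),np.std(F,0)[:3])
grab('top','top9')"; python3 m.py top9 | grep -v h
```

```text
[-6.3790e-01  6.0850e-01  5.4927e+00  2.5380e-01  1.8520e-01  1.6900e-02
  5.2780e-01  2.5820e-01  1.5760e-01  9.9920e-01 -3.9100e-02  8.0000e-04
 -1.1000e-03  1.2860e-01  1.6325e+01] [0.43802826 0.4637673  0.6378605 ]Traceback (most recent call last):
  File "m.py", line 18, in <module>
    Bl=line(blu,.092); print('blue h',np.percentile((Bl-A)@e,[0,2,50,98,100]).round(4)); fit(Bl)
                                                     ~~^~
ValueError: operands could not be broadcast together with shapes (0,) (2,)
```

>>> step_arm([
  [0,-0.001,0.001,0,0,0,-1],
  [0,-0.001,0.001,0,0,0,-1],
  [0,-0.001,0.001,0,0,0,-1],
  [0,-0.001,0.001,0,0,0,-1],
  [0,-0.001,0.001,0,0,0,-1],
])

```text
time: 17.05
tool_pos: [0.5278, 0.2583, 0.1576]
ee_rot: [0.999, -0.039, 0.001, -0.001]
ft_force: [-1.1, 0.4, 6.7]
gripper_width: 0.129
grip_force: 35.0
```

```bash
python3 -c "
from h import *
F=[]
for i in range(8):
    grab('side','side9'); s=bot.get_state(); F.append(np.r_[s['ft_force'],s['moment'],s['tool_pos'],s['gripper_width']*92,s['time']])
print(np.mean(F,0).round(4),np.std(F,0)[:3])
b=load('side9')['img'][60:180,210:360,::-1]
cv2.imwrite('pics/j.png',cv2.resize(np.clip(b*2,0,255).astype(np.uint8),(750,600),interpolation=2))"
```

```text
[-1.30190e+00  3.00000e-03  7.25220e+00  3.00000e-03  3.23600e-01
  1.80000e-03  5.27800e-01  2.58300e-01  1.57600e-01  1.18147e+01
  1.72750e+01] [0.31032451 0.49771266 0.33913091]
```

View pics/j.png

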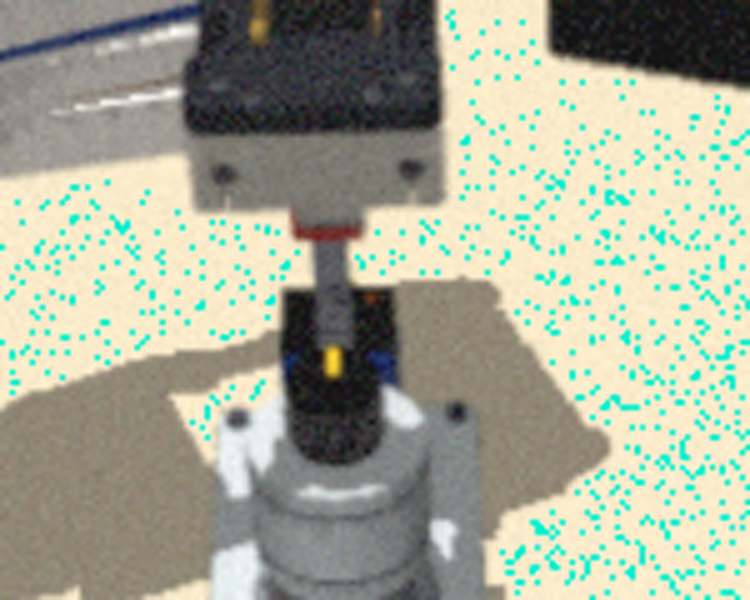

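The gauge stands upright in the gap at (335,300), with the hub stripe pointing straight at the head. The push is about 7–8 N and the side force is about zero.

```bash
python3 -c "
from station import bot
print(bot.sign_off())"
```

```text
the job is handed in; nothing more can be done
None
```

The job is handed in at about 17 s: the rotor was turned to within about 0.5° of square before the gauge went in. The gauge is still gripped, upright and centred about 39 mm down the gap (roughly 4.7 mm wide), with about 7–8 N of push and near-zero side force. The plate's angle could not be re-measured with the gauge in place.

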